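# Find the full tea caddy by its weight

### The job

One of the three steel tea caddies on the worktop is still full and the other two are empty; they look alike, so lift them to feel which is the heavy one. Stand the full caddy upright on the oak board, anywhere on its bare wood, and leave the empty ones standing where they stood, set back in place if you picked them up.

Things in the scene. Friction and masses are not known exactly. Their poses are not given: they have to be found in the camera images.
- caddy_a_mid (a point): one of three alike plain round steel caddies with a closed flat lid: 57 mm across, 76 mm tall, the lid being the top 17 mm. This point is on its axis half-way up, 38 mm above its foot; z points up along the axis. The lid stays on. Full it weighs about 400 g, empty about 80 g
- caddy_b_mid (a point): one of three alike plain round steel caddies with a closed flat lid: 57 mm across, 76 mm tall, the lid being the top 17 mm. This point is on its axis half-way up, 38 mm above its foot; z points up along the axis. The lid stays on. Full it weighs about 400 g, empty about 80 g
- caddy_c_mid (a point): one of three alike plain round steel caddies with a closed flat lid: 57 mm across, 76 mm tall, the lid being the top 17 mm. This point is on its axis half-way up, 38 mm above its foot; z points up along the axis. The lid stays on. Full it weighs about 400 g, empty about 80 g
- board_centre (a point): oak board lying flat and fixed on the worktop, 230 mm (its x) by 380 mm (its y), 18 mm thick. This point is the centre of its top face, z up; its y axis runs along its length towards the end nearer the robot. A white bowl (105 mm across, 51 mm high) stands 90 to 125 mm from this point towards the far end; the near half is bare
There are look-alikes about, which are no part of the job. What is shaped like the part that bears caddy_b_mid but blue, purple or red is not meant.

How it is judged:
At the end, for the whole second after the job is handed in: the full caddy (the one that presses on the board with over 2 N) stands upright within 0.15 rad and at rest on the board's top, its axis within 100 mm of the board's centre across the board and 175 mm along it; each empty caddy stands upright and at rest within 30 mm of where it started (((x of caddy_a_mid in the frame of board_centre between -0.1 and 0.1 m and y of caddy_a_mid in the frame of board_centre between -0.175 and 0.175 m and z of caddy_a_mid in the frame of board_centre between 0.028 and 0.05 m and contact force between caddy_a and oak_board above 2 N and linear speed of each of caddy_a, caddy_b, caddy_c below 0.02 m/s and angle between each of caddy_a_mid, caddy_b_mid, caddy_c_mid's own z axis and vertical below 0.15 rad and distance of each of caddy_b_mid, caddy_c_mid from where it was at the start of the episode below 0.03 m) or (x of caddy_b_mid in the frame of board_centre between -0.1 and 0.1 m and y of caddy_b_mid in the frame of board_centre between -0.175 and 0.175 m and z of caddy_b_mid in the frame of board_centre between 0.028 and 0.05 m and contact force between caddy_b and oak_board above 2 N and linear speed of each of caddy_b, caddy_a, caddy_c below 0.02 m/s and angle between each of caddy_b_mid, caddy_a_mid, caddy_c_mid's own z axis and vertical below 0.15 rad and distance of each of caddy_a_mid, caddy_c_mid from where it was at the start of the episode below 0.03 m) or (x of caddy_c_mid in the frame of board_centre between -0.1 and 0.1 m and y of caddy_c_mid in the frame of board_centre between -0.175 and 0.175 m and z of caddy_c_mid in the frame of board_centre between 0.028 and 0.05 m and contact force between caddy_c and oak_board above 2 N and linear speed of each of caddy_c, caddy_a, caddy_b below 0.02 m/s and angle between each of caddy_c_mid, caddy_a_mid, caddy_b_mid's own z axis and vertical below 0.15 rad and distance of each of caddy_a_mid, caddy_b_mid from where it was at the start of the episode below 0.03 m))); the robot touches nothing.
It fails at once if a caddy is tipped over (angle between any of caddy_a_mid, caddy_b_mid, caddy_c_mid's own z axis and vertical above 0.6 rad).
It also fails if it takes over 72 s, if anything falls off the work surface, if the arm or the gripper's body presses on something with over 40 N, if the wrist force passes 120 N, or if a joint passes its speed limit or range.

### The arm

A 6-joint arm with a two-finger parallel gripper is mounted at the origin on a cart in front of the work surface, level with it; the furniture and walls round the work are solid. World frame = base frame: x ahead of the robot, y to its left, z up, the work surface at z = 0. Lengths are in m, angles in rad, forces in N, time in s.
With the tool pointing down it reaches from about 0.3 to 0.95 m from the base axis. Payload 3.1 kg.
Tool frame: the origin (TCP) lies at the very end of the fingers, on their centre line; the grasp point (between the pads) lies 19 mm behind it (arm.pinch_z is the distance from the TCP to the grasp point, in m); x points along the fingers, y is the direction in which the jaws open and shut, and the axes are right-handed (so a half turn about x gives the same grasp; the last joint's range is limited). The gripper opens to 85 mm and grips with 20 to 120 N. Pads are 22 mm wide; open, the fingers measure 114 mm over their backs; the gripper's body (76 mm by 85 mm) begins 54 mm behind the grasp point. The pads swing forward as they close: fully open they stand 13 mm farther back than shut.
Start: joints at [-1.211, 0.308, 1.634, -0, 1.2, -0.07], TCP at [0.26, -0.568, 0.231] pointing down, gripper open.
Joint ranges: [-3.06, 3.06], [-0.79, 1.96], [0.05, 2.63], [-1.19, 4.34], [0.05, 2.64], [-2.94, 2.94]. Speed limits (rad/s): [2.79, 2.79, 3.14, 3.14, 3.14, 3.14].

### API

Orientations are given as a rotation vector (axis times angle).
In Python, from rig import arm gives the robot as it stands. The module is installed in compiled form; this text tells all that it offers.
- The arm moves only by the shell command python3 -m crank 'ROWS' [FORCE]. ROWS is text: rows parted by semicolons, each of 7 numbers parted by spaces: the closure in counts, from 0 (fully open) to 255 (shut), then the shift along the tool's x, y, z in mm, then the turn, a rotation vector about the tool's x, y, z in degrees. In form: claw dx dy dz rx ry rz; .... A call has 1 to 12 rows; each row is the pose to reach, as a shift and turn from the pose commanded when the call began, along the tool's axes at that moment; what a row does not reach only later rows make up. A row lasts 1/8 s, in which the tool goes at most 62.5 mm and 10.7 degrees, less where a joint would pass 70% of its speed; a pose out of reach is approached as far as the arm can. A call with a gripper value outside its range is refused whole. The fingers move at their own pace and stop on an object; FORCE is the grip in N (left out, the last holds). Time passes only in rows, so rows that repeat a pose let the fingers close. It gives the time, the measured TCP pose, the force and the opening at its end, in the units of the state.
- arm.state(): the state, without advancing time (a new reading comes with each control period).
- arm.camera(name): name is "side" or "top" or "wrist"; returns a dict with "pixels" (480x640x3 uint8, red, green, blue), "fx", "fy", "cx", "cy" (pixels), "origin" and "attitude" of the camera in the world. Camera axes: x right, y down, z forward; pixel columns grow to the right and rows downward; lengths in m; the calibration is good to about 2 mm. The wrist camera is an equidistant fisheye: a pixel r from the principal point sees the ray r / f radians off the axis. A picture is of the moment at which its call begins. There is no depth.
- arm.job_done(): hands the job in, once; it reports no verdict.
The state is a dict: "t": time; "joint_positions": joint angles; "joint_velocities": joint speeds; "tau": joint torques, N m; "tcp_pos": TCP position; "tool_rot": TCP orientation; "ft_force": force on the tool from outside, world axes, zero at the start; "wrist_torque": the same for the moment, N m; "gripper_width": finger opening in m.
Only numpy, scipy, OpenCV 4.12 (cv2) and the standard library are available. Lean on these libraries where they do the work, as an engineer would, in place of code of your own. Each camera call takes 0.05 s, during which the arm holds its last target.

## Working session

There is one attempt and no reset: what is moved stays moved. The work goes in short steps, Python scripts to look and compute and a shell command to move; the robot and the scene stay as the last step left them, time stands still between calls to the robot, and variables do not carry over. Pictures are saved under pics/ and viewed, and the job is handed in when it is done.

```bash
mkdir -p pics; python3 - <<'E'
from rig import arm
import cv2,numpy as np
for n in ["side","top","wrist"]:
    c=arm.camera(n); cv2.imwrite(f"pics/{n}0.png",c["pixels"][:,:,::-1])
    print(n,[c[k] for k in("fx","fy","cx","cy")],c["origin"],np.round(c["attitude"],4))
s=arm.state();print(s, arm.pinch_z)
E
```

```text
side [446.7200525253309, 446.7200525253309, 326.95248365168163, 247.7112128853757] [ 0.42725421 -0.72772139  0.54461139] [-2.1179  0.0994 -0.0785]
top [536.2702182704868, 536.2702182704868, 325.9133687659135, 247.18638679540695] [0.39022887 0.04782851 1.08004068] [-2.1545  2.1546 -0.1031]
wrist [371.64829954431775, 371.64829954431775, 318.7576688535812, 244.5014447431705] [ 0.32311998 -0.53876867  0.37365286] [ 2.4404 -1.5651 -0.2223]
{'t': 0.15, 'joint_positions': array([-1.21069459e+00,  3.08838734e-01,  1.63485446e+00,  8.18803995e-06,
        1.19968320e+00, -6.97077087e-02]), 'joint_velocities': array([ 0.0001474 , -0.0016188 , -0.0041038 ,  0.00083747, -0.00051911,
        0.00044003]), 'tau': array([-2.06946747e-04, -4.15801728e+01, -2.77147114e+01, -1.47789774e-04,
        6.04605404e-03,  1.16368679e-05]), 'tcp_pos': array([ 0.26018947, -0.56758255,  0.23030878]), 'tool_rot': array([ 1.98431813,  0.43497399, -1.98482704]), 'ft_force': array([ 0.02983787,  0.10242661, -0.05249724]), 'wrist_torque': array([-0.03474681, -0.019469  ,  0.03982681]), 'gripper_width': 0.08537957396368714} 0.0187
```

View pics/side0.png

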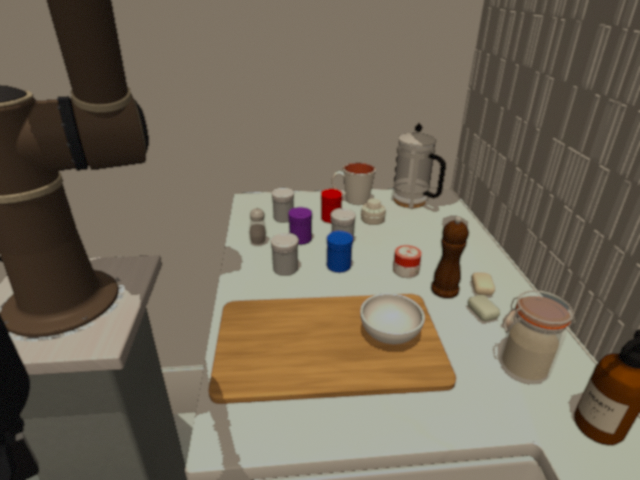

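View pics/top0.png

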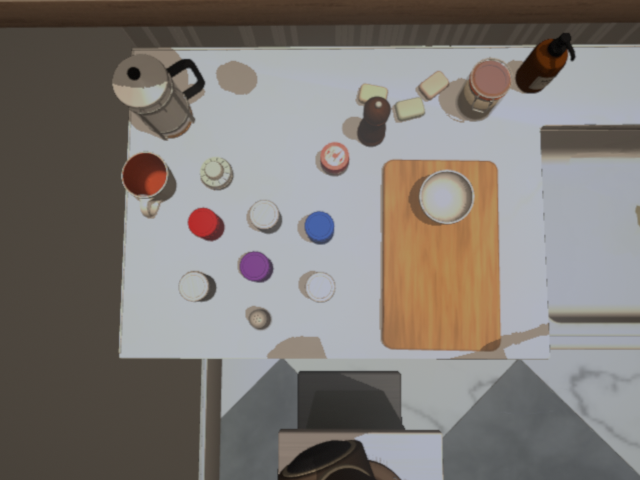

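View pics/wrist0.png

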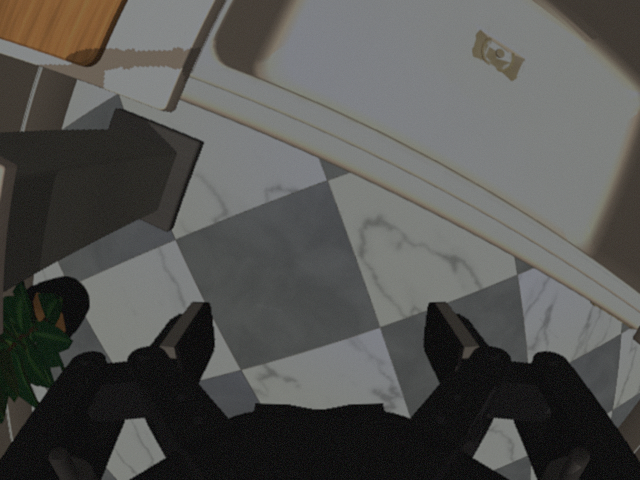

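```bash
python3 - <<'E'
import cv2
t=cv2.imread("pics/top0.png");cv2.imwrite("pics/topc.png",cv2.resize(t[170:340,160:360],None,fx=4,fy=3.5,interpolation=cv2.INTER_CUBIC)[:600])
s=cv2.imread("pics/side0.png");cv2.imwrite("pics/sidec.png",cv2.resize(s[170:290,230:430],None,fx=4,fy=4,interpolation=cv2.INTER_CUBIC))
E
```

```text
(no output)
```

View pics/topc.png

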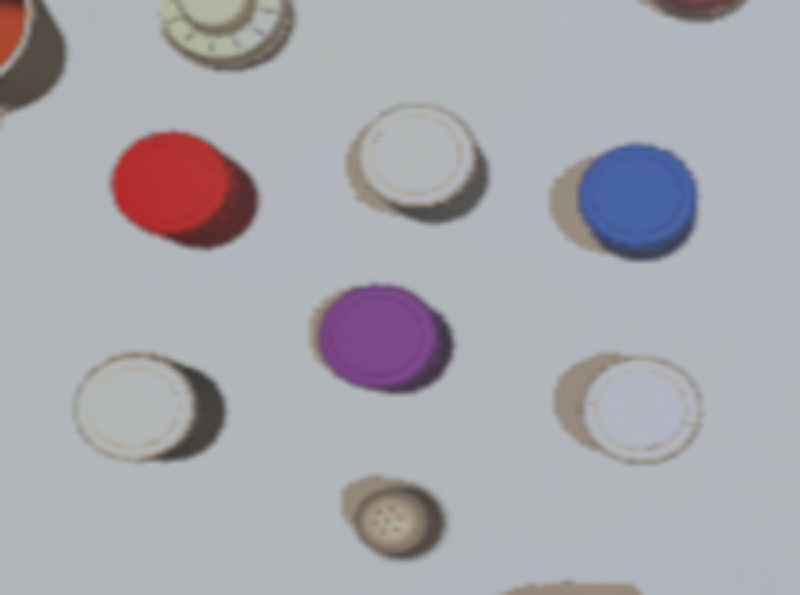

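View pics/sidec.png

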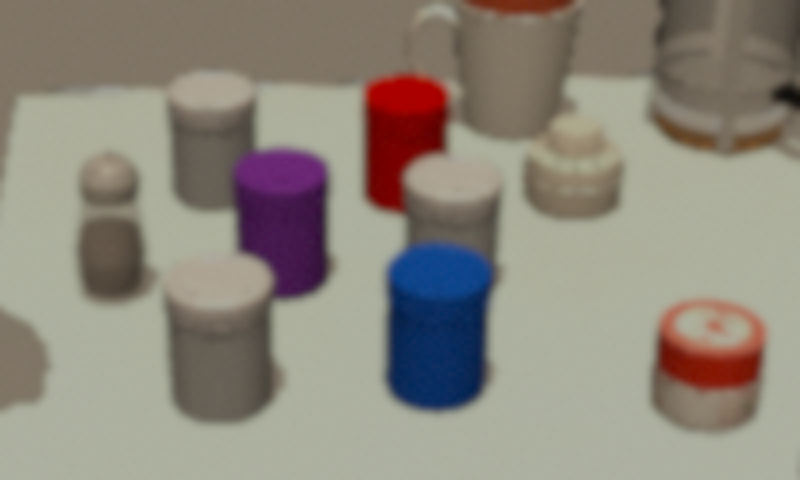

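```bash
cat > h.py <<'E'
import numpy as np,cv2
from scipy.spatial.transform import Rotation as R
T=dict(f=536.27021827,cx=325.91336877,cy=247.1863868,o=np.array([0.39022887,0.04782851,1.08004068]))
def top(c,u,v,z):
    d=R.from_rotvec(c["attitude"]).apply([(u-c["cx"])/c["fx"],(v-c["cy"])/c["fy"],1]); o=np.array(c["origin"]); return o+d*(z-o[2])/d[2]
def proj(c,p):
    q=R.from_rotvec(c["attitude"]).inv().apply(np.array(p)-c["origin"]); return c["cx"]+c["fx"]*q[...,0]/q[...,2],c["cy"]+c["fy"]*q[...,1]/q[...,2]
E
python3 - <<'E'
from h import *
from rig import arm
c=arm.camera("top");s=arm.camera("side")
for n,u,v,z in [("far",193.4,285.9,.076),("mid",263.6,213.9,.076),("near",320.1,286.7,.076),("red",202.4,222.2,.076),("blue",319,225.3,.076),("pur",254,265.6,.076),("salt",257.7,318.2,.07)]+[("b",x,y,.018) for x,y in [(384,160),(497,160),(499,349),(383,349)]]+[("bowl",446,197,.069)]:
    p=top(c,u,v,z); q=p.copy(); q[2]=0;print(n,p.round(4),"side top",np.round(proj(s,p),1),"foot",np.round(proj(s,q),1))
print(R.from_rotvec(arm.state()["tool_rot"]).as_matrix().round(3))
E
```

```text
far [0.4318 0.3146 0.076 ] side top [283.3 191.3] foot [284.3 218. ]
mid [0.5685 0.1844 0.076 ] side top [343.9 213. ] foot [342.7 241.3]
near [0.4304 0.0766 0.076 ] side top [284.9 238.7] foot [286.  269.1]
red [0.5528 0.3009 0.076 ] side top [331.5 192.2] foot [330.9 218.9]
blue [0.5464 0.079  0.076 ] side top [340.2 236.1] foot [339.1 266.1]
pur [0.47   0.2012 0.076 ] side top [300.8 211.1] foot [301.2 239.4]
salt [0.3717 0.1935 0.07  ] side top [258.1 216.3] foot [260.  242.6]
b [ 0.6891 -0.0507  0.018 ] side top [420.1 292.1] foot [419.  299.4]
b [ 0.6881 -0.2785  0.018 ] side top [461.3 382.5] foot [459.3 390.6]
b [ 0.3121 -0.2692  0.018 ] side top [210.3 395.3] foot [211.8 403.5]
b [ 0.3116 -0.0445  0.018 ] side top [224.2 300. ] foot [225.2 307.5]
bowl [ 0.6018 -0.1634  0.069 ] side top [391.7 311.1] foot [388.1 341.9]
[[-0.     0.417 -0.909]
 [ 0.001 -0.909 -0.417]
 [-1.    -0.001 -0.   ]]
```

```bash
cat >> h.py <<'E'
Rt=np.array([[0,0,-1],[0,-1,0],[-1,0,0]])
def go(x,y,z):
    from rig import arm
    s=arm.state();M=R.from_rotvec(s["tool_rot"])
    d=M.inv().apply(np.array([x,y,z])-s["tcp_pos"])*1000
    r=(M.inv()*R.from_matrix(Rt)).as_rotvec(degrees=True)
    print("d",d.round(1),"r",r.round(2),"t",s["t"],"F",s["ft_force"].round(2),"tau",s["tau"].round(2),"w",round(s["gripper_width"],4))
E
python3 -c "
from h import *
go(.430,.077,.17)"
```

```text
d [  61.3 -515.4 -423. ] r [2.462e+01 1.000e-02 7.000e-02] t 0.25 F [-0.98  1.22  0.25] tau [ 0.000e+00 -4.149e+01 -2.765e+01 -0.000e+00  1.000e-02  0.000e+00] w 0.0853
```

```bash
python3 -m crank '0 20 -50 -40 2 0 0; 0 50 -100 -80 6 0 0; 0 61 -150 -122 12 0 0; 0 61 -200 -164 18 0 0; 0 61 -250 -205 24.6 0 0; 0 61 -300 -246 24.6 0 0; 0 61 -350 -287 24.6 0 0; 0 61 -400 -328 24.6 0 0; 0 61 -450 -369 24.6 0 0; 0 61 -490 -402 24.6 0 0; 0 61 -515 -423 24.6 0 0; 0 61 -515 -423 24.6 0 0' 40
python3 -c "
from h import *
go(.430,.077,.025)
from rig import arm
cv2.imwrite('pics/w1.png',arm.camera('wrist')['pixels'][:,:,::-1])"
```

```text
t: 1.75
tcp_pos: [0.4311, 0.0793, 0.1707]
tool_rot: [2.22, 0.008, -2.217]
ft_force: [-0.7, -0.9, -0.7]
gripper_width: 0.0853
d [145.7   2.4   1.3] r [ 0.37 -0.07  0.04] t 1.75 F [-0.75 -0.91 -0.69] tau [  1.16 -25.36 -25.27   0.23  -0.1    0.15] w 0.0853
```

View pics/w1.png

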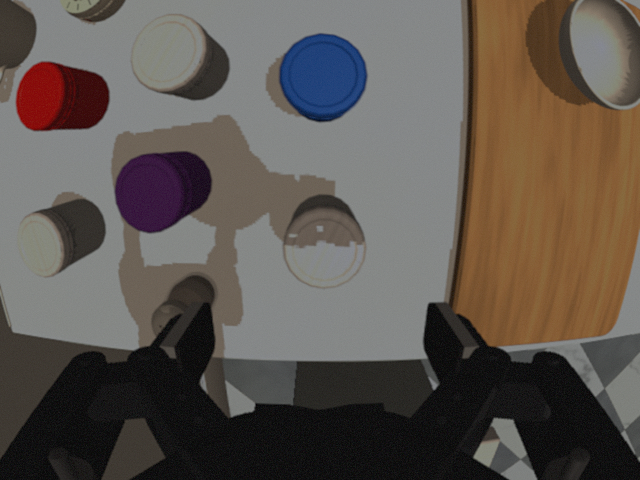

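The wrist picture shows the near caddy's lid at about (324,248), centred between the fingers. The middle caddy is at (170,53) and the far one at (45,243). I'll cross-check the positions with the fisheye.

```bash
cat >> h.py <<'E'
def fish(c,u,v,z):
    a=np.array([u-c["cx"],v-c["cy"]]);r=np.hypot(*a);th=r/c["fx"]
    d=R.from_rotvec(c["attitude"]).apply(np.r_[np.sin(th)*a/r,np.cos(th)]);o=np.array(c["origin"]);return o+d*(z-o[2])/d[2]
E
python3 -c "
from h import *
from rig import arm
c=arm.camera('wrist')
for p in [(324,248),(170,53),(45,243)]: print(fish(c,*p,.076).round(4))
go(.430,.077,.025)"
```

```text
[0.429  0.0737 0.076 ]
[0.5633 0.1767 0.076 ]
[0.4316 0.3011 0.076 ]
d [ 1.451e+02 -6.000e-01 -1.000e-01] r [ 0.14  0.04 -0.04] t 1.85 F [ 0.05 -0.48 -0.76] tau [ 7.900e-01 -2.546e+01 -2.524e+01  6.000e-02 -4.000e-02  1.000e-02] w 0.0852
```

```bash
python3 -m crank '0 40 1 0 0 0 0; 0 80 1 0 0 0 0; 0 110 1 0 0 0 0; 0 130 1 0 0 0 0; 0 145 1 0 0 0 0; 0 145 1 0 0 0 0; 60 145 1 0 0 0 0; 90 145 1 0 0 0 0; 120 145 1 0 0 0 0; 140 145 1 0 0 0 0; 140 145 1 0 0 0 0; 140 145 1 0 0 0 0' 40
python3 -c "
from h import *
go(.430,.077,.025)
from rig import arm
cv2.imwrite('pics/w2.png',arm.camera('wrist')['pixels'][:,:,::-1])"
```

```text
t: 3.35
tcp_pos: [0.4314, 0.0755, 0.0265]
tool_rot: [2.223, 0.001, -2.219]
ft_force: [-0.8, 0.7, 5.8]
gripper_width: 0.056
d [ 1.5 -1.5  1.4] r [ 0.05 -0.12  0.  ] t 3.35 F [-0.77  0.68  5.78] tau [-2.600e-01 -2.771e+01 -1.636e+01 -2.000e-02 -3.500e-01 -3.000e-02] w 0.056
```

View pics/w2.png

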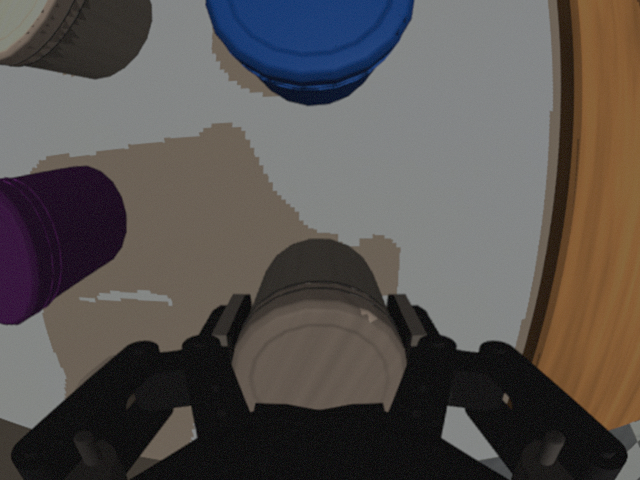

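The near caddy is gripped with an opening of 56 mm. I'll lift it slightly and read the force.

```bash
python3 -m crank '140 -8 0 0 0 0 0; 140 -18 0 0 0 0 0; 140 -28 0 0 0 0 0; 140 -34 0 0 0 0 0; 140 -34 0 0 0 0 0; 140 -34 0 0 0 0 0; 140 -34 0 0 0 0 0'
python3 -c "
from h import *
from rig import arm
f=[]
for i in range(4): f.append(arm.state()['ft_force'][2]); arm.camera('side')
print(f)
c=arm.camera('side');cv2.imwrite('pics/s2.png',cv2.resize(c['pixels'][150:330,180:440,::-1],None,fx=3,fy=3))
go(.4305,.0765,.0265)"
```

```text
t: 4.28
tcp_pos: [0.4299, 0.0752, 0.0589]
tool_rot: [2.22, 0.0, -2.222]
ft_force: [0.1, -0.1, -3.6]
gripper_width: 0.0559
[np.float64(-3.6345416952323126), np.float64(-4.1205464779037495), np.float64(-3.3476288635747355), np.float64(-3.4222175281767475)]
d [32.6 -1.3 -0.3] r [ 0.03  0.02 -0.  ] t 4.525 F [-0.17 -0.16 -4.16] tau [ 0.000e+00 -3.048e+01 -2.052e+01  0.000e+00  1.000e-02 -0.000e+00] w 0.0561
```

View pics/s2.png

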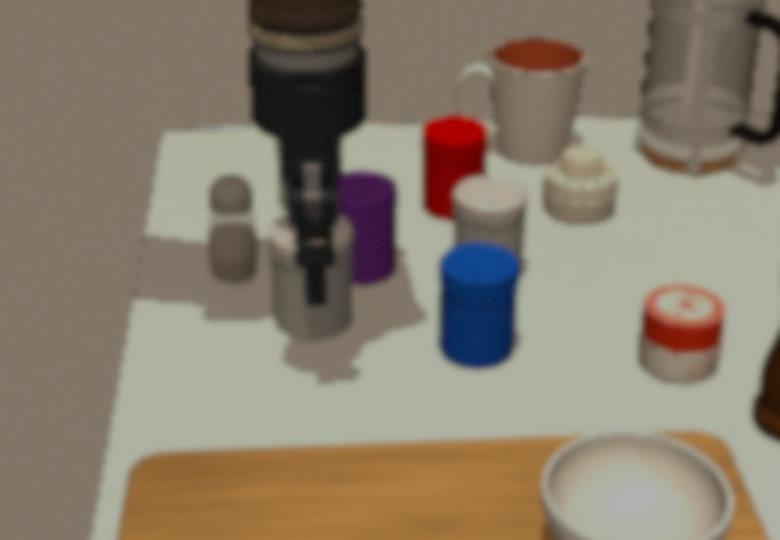

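The force reads −3.3 to −4.2 N against about −0.5 N unloaded, so this is the full caddy (about 3.9 N full, 0.8 N empty). The side view shows it held off the table. I'll carry it to the near half of the board.

```bash
python3 -m crank '140 -20 0 0 0 0 0; 140 -45 0 0 0 0 0; 140 -60 10 2 0 0 0; 140 -60 35 4 0 0 0; 140 -60 65 6 0 0 0; 140 -60 100 8 0 0 0; 140 -60 135 10 0 0 0; 140 -60 170 10 0 0 0; 140 -60 200 10 0 0 0; 140 -60 222 10 0 0 0; 140 -60 235 10 0 0 0; 140 -60 235 10 0 0 0'
python3 -c "
from h import *
from rig import arm
for i in range(3): print(arm.state()['ft_force'][2]); arm.camera('top')
c=arm.camera('side');cv2.imwrite('pics/s3.png',c['pixels'][:,:,::-1])
go(.420,-.16,.0455)"
```

```text
t: 6.02
tcp_pos: [0.4202, -0.1604, 0.1192]
tool_rot: [-2.22, 0.001, 2.221]
ft_force: [-0.3, 1.3, -3.6]
gripper_width: 0.0557
-3.577407559586659
-4.094379416890984
-3.8869878660575417
d [73.6  1.2  0.1] r [0.07 0.04 0.04] t 6.225 F [-0.35 -0.11 -3.83] tau [-2.000e-01 -2.966e+01 -2.405e+01 -1.000e-02  1.000e-02  0.000e+00] w 0.056
```

View pics/s3.png

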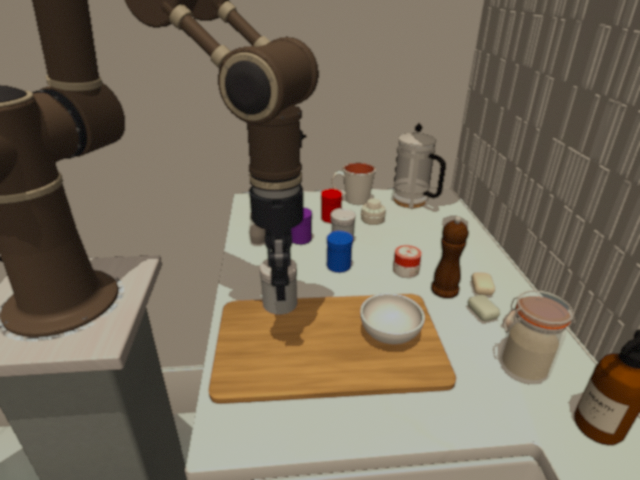

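The caddy is held upright above the near half of the board at about (280,290), clear of the bowl. Lowering it now.

```bash
python3 -m crank '140 20 1 0 0 0 0; 140 40 1 0 0 0 0; 140 55 1 0 0 0 0; 140 64 1 0 0 0 0; 140 69 1 0 0 0 0; 140 72 1 0 0 0 0; 140 73 1 0 0 0 0; 140 73 1 0 0 0 0'
python3 -c "
from h import *
go(.420,-.16,.0455)"
```

```text
t: 7.22
tcp_pos: [0.4207, -0.1609, 0.0465]
tool_rot: [2.222, 0.0, -2.221]
ft_force: [-0.2, -0.0, -3.7]
gripper_width: 0.056
d [ 1.  -0.9  0.7] r [ 0.02 -0.03 -0.02] t 7.225 F [-0.15 -0.02 -3.66] tau [ 1.000e-02 -3.202e+01 -1.995e+01  0.000e+00  1.000e-02  0.000e+00] w 0.056
```

Not quite touching yet; down in 1 mm steps.

```bash
python3 -m crank '140 1 0 0 0 0 0; 140 2 0 0 0 0 0; 140 2 0 0 0 0 0;140 2 0 0 0 0 0'
```

```text
t: 7.72
tcp_pos: [0.4206, -0.1608, 0.0446]
tool_rot: [2.221, 0.0, -2.221]
ft_force: [-0.8, 0.1, 0.3]
gripper_width: 0.0559
```

It's touching: the force went from −3.7 to +0.3 N. Releasing and retreating straight up.

```bash
python3 -m crank '100 0 0 0 0 0 0; 60 0 0 0 0 0 0; 20 0 0 0 0 0 0; 0 0 0 0 0 0 0; 0 0 0 0 0 0 0; 0 0 0 0 0 0 0; 0 -20 0 0 0 0 0; 0 -50 0 0 0 0 0; 0 -90 0 0 0 0 0; 0 -130 0 0 0 0 0; 0 -150 0 0 0 0 0; 0 -150 0 0 0 0 0'
python3 -m crank '0 0 40 30 0 0 0; 0 -20 90 60 0 0 0; 0 -40 140 90 0 0 0; 0 -40 180 110 0 0 0; 0 -40 200 110 0 0 0; 0 -40 200 110 0 0 0; 0 -40 200 110 0 0 0'
python3 -c "
from h import *
from rig import arm
for n in ('side','top'):
  c=arm.camera(n);cv2.imwrite(f'pics/{n}4.png',c['pixels'][:,:,::-1])
  if n=='side': print([np.round(proj(c,[.4206,-.1608,z]),1) for z in (.018,.094)])
go(.3,-.3,.2)"
```

```text
t: 9.22
tcp_pos: [0.4218, -0.1615, 0.1961]
tool_rot: [2.225, -0.002, -2.215]
ft_force: [0.4, 0.2, 0.2]
gripper_width: 0.0856
t: 10.1
tcp_pos: [0.3108, -0.3592, 0.2331]
tool_rot: [-2.219, -0.005, 2.222]
ft_force: [-0.3, -0.1, 0.8]
gripper_width: 0.0854
[array([283.4, 339.3]), array([281.8, 303.9])]
d [ 33.7 -59.2  10.8] r [0.14 0.04 0.09] t 10.2 F [ 0.27 -0.82  0.45] tau [-2.100e-01 -2.754e+01 -2.714e+01 -1.000e-02  0.000e+00  0.000e+00] w 0.0857
```

View pics/side4.png

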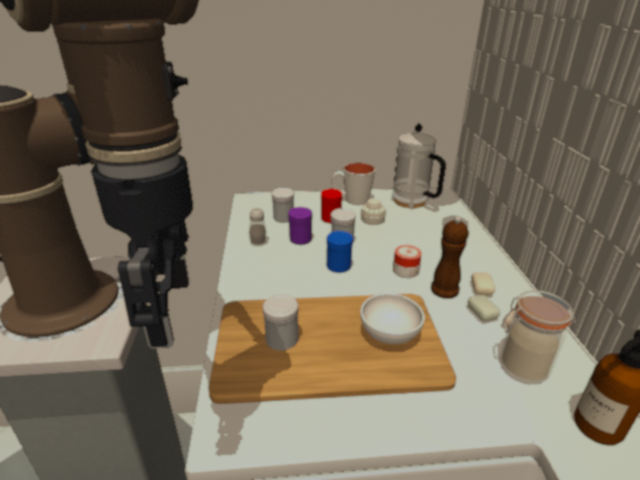

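View pics/top4.png

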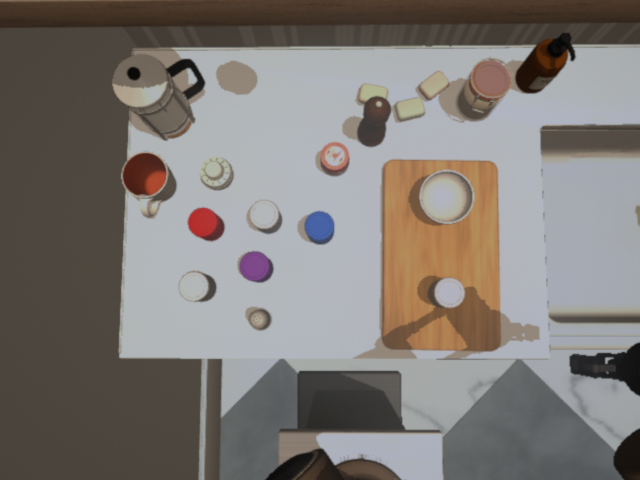

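The caddy stands upright on the board's bare near half: side view (282,322), lid in the top view at (449,292). The other two are still at (265,215) and (195,286), and the gripper is clear of everything. Handing in.

```bash
python3 -c "
from rig import arm
print(arm.job_done())"
```

```text
the job is handed in; nothing more can be done
None
```

The full caddy now stands upright on the bare near half of the oak board, at about (0.42, −0.16). I handed the job in at about 10 s of the 72 s allowed; the hand-in gives no verdict.

- **Finding the full one:** I lifted the caddy nearest the board first. The wrist force read −3.3 to −4.2 N with it held, against roughly −0.8 to +0.3 N without. That matches a full 400 g caddy (about 3.9 N), as an empty one would be about 0.8 N. I left the other two untouched and did not weigh them.
- **Placing:** when I lowered it, the force went from −3.7 to +0.3 N before I opened the gripper, so the board was carrying the weight.
- **Last checks:** the final side and top pictures show the caddy upright, about 80 mm from the board's centre along its length and close to centred across it. The two empties are at the same pixels as at the start, and the gripper touches nothing.
- **Disagreements:** the wrist camera and top camera put the near caddy about 3 mm apart. For the other two caddies, seen at a steep angle, they differed by up to about 14 mm. I used the top camera's figures, and the side view agreed with them.

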